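Lock the lid on a centrifuge rotor

ROBOT

A 6-joint arm with a two-finger parallel gripper is mounted at the origin on the work surface. World frame = base frame: x ahead of the robot, y to its left, z up, the work surface at z = 0. Lengths are in mm, angles in rad, forces in N, time in s.
With the tool pointing down it reaches from about 275 to 1000 mm from the base axis. Payload 8.4 kg.
Tool frame: the origin (TCP) lies at the very end of the fingers, on their centre line; the grasp point (between the pads) lies 19 mm behind it; z points along the fingers, x is the direction in which the jaws open and shut, and the axes are right-handed (so a half turn about z gives the same grasp; the last joint's range is limited). The gripper opens to 85 mm and grips with 20 to 120 N. Pads are 22 mm wide; open, the fingers measure 114 mm over their backs; the gripper's body (76 mm by 85 mm) begins 54 mm behind the grasp point. The pads swing forward as they close: fully open they stand 13 mm farther back than shut.
Start: joints at [-1.18, 0.353, 1.633, -0, 1.155, -0.002], TCP at [239.234, -577.404, 231.281] pointing down, gripper open.
Joint ranges: [-2.63, 2.63], [-0.92, 2.1], [0.06, 2.66], [-1.3, 4.44], [0, 2.69], [-3.02, 3.02]. Speed limits (rad/s): [2.22, 2.22, 2.79, 3.14, 3.14, 3.14].

INTERFACE

Orientations are given as [roll, pitch, yaw] about the fixed x, y, z axes, in that order (R = Rz(yaw) Ry(pitch) Rx(roll)).
In Python, from rig import r gives the robot as it stands.
- The arm moves only by the tool arm_command, never from a script. Its argument "targets" is a list of rows, each a list of 6 numbers: the shift along the tool's x, y, z in m, then the turn, a rotation vector about the tool's x, y, z in rad. A call has 1 to 20 rows; each row shifts and turns the commanded pose from where the row before left it, along the tool's axes as they then stand; what a row does not reach is not made up. A row lasts 1/12 s, in which the tool goes at most 41.7 mm and 7.16 degrees, less where a joint would pass 70% of its speed; a pose out of reach is approached as far as the arm can. A call is refused whole if a number of a shift passes 0.0417 or a number of a turn 0.125, either way. A call with a gripper value outside its range is refused whole. "fingers" is the finger opening in m, from 0 to 0.0854, set as the call begins (left out, the last holds). The fingers move at their own pace and stop on an object; "squeeze" is the grip in N (left out, the last holds). Time passes only in rows, so rows that do not move let the fingers close. It gives the time, the measured TCP pose, the force and the opening at its end, in the units of the state.
- r.sense(): the state, without advancing time (a new reading comes with each control period).
- r.grab_frame(name): name is "scene" or "top" or "wrist"; returns a dict with "image" (480x640x3 uint8, blue, green, red), "fx", "fy", "cx", "cy" (pixels), "xyz" and "orientation" of the camera in the world. Camera axes: x right, y down, z forward; pixel columns grow to the right and rows downward; lengths in mm; the calibration is good to about 2 mm. A picture is of the moment at which its call begins. There is no depth.
- r.sign_off(): hands the job in, once; it reports no verdict.
The state is a dict: "clock": time; "qpos": joint angles; "qvel": joint speeds; "joint_efforts": joint torques, N m; "eef_pos": TCP position; "tcp_rot": TCP orientation; "contact_force": force on the tool from outside, world axes, zero at the start; "wrist_torque": the same for the moment, N m; "opening": opening from 0.0 (shut) to 1.0 (fully open).
Only numpy, scipy, OpenCV 4.12 (cv2) and the standard library are available. Lean on these libraries where they do the work, as an engineer would, in place of code of your own. Each camera call takes 0.05 s, during which the arm holds its last target.

TASK

The centrifuge rotor is loaded: put its lid on so that it sits fully home on the rim, then turn the lid's wing knob clockwise until it clicks past its detent and stays locked. Set the lid down gently, do not drop or slam it on, leave the other things on the bench where they are, and let go at the end.

Things in the scene. Friction and masses are not known exactly. Their poses are not given: they have to be found in the camera images.
- rotor: Dark metal fixed-angle centrifuge rotor on a black foot, fixed to the bench, 172 mm across, white-capped tubes in its slanting pockets. Origin on its axis at bench height, z up. The flat rim on which the lid sits (radius 71 to 86 mm) is 100 mm above the bench
- rotor_seat (a point): Point on the rotor's axis at rim height: the lid's origin comes to lie here when the lid is home
- rotor_driver (a point): Tip, on the rotor's axis 123 mm above the bench, of the bright square driver, 36 x 36 mm, that stands up in the middle. Its sides are parallel to this point's x and y axes. The square part spans 109 to 117 mm above the bench, the tip above it is conical; below is a narrower neck that the lid's dogs lock under
- lid: Loose aluminium rotor lid, 172 mm across, 66 mm high with its knob, 0.4 to 0.6 kg: flat flange 6 mm thick, shallow cone rising to a hub 29 mm high. Origin at the centre of its underside, z up; starts flat on the bench. It can be lifted and carried by its knob
- lid_socket (a point): Mouth of the square socket in the lid's underside, at the lid's origin: 39 x 39 mm, 25 mm deep, sides parallel to this point's x and y axes. It drops over the rotor's driver in any of four ways (1.5 mm play each side, about 4 degrees of yaw) and then keeps the lid from turning with the knob. Not aligned, the lid rests on the driver's square, more than 10 mm too high
- lid_grip (a point): Place to grip the black wing knob: on the lid's axis, 57 mm above the lid's underside, 9 mm below the knob's top. The wing is 64 mm long along this point's x axis (white line on the +x half), 16 mm thick along y and 32 mm high, on a round foot 48 mm across whose top is 23 mm below this point. The point turns with the knob
- lid_knob (a joint): Knob angle, rad, growing clockwise seen from above. 0: open stop (white line at the lid's short black line, the lid's +x axis). 2.4: locked stop (at the long one). Starts 0 to 0.35. Friction 0.05 N m; from 1.5 it stiffens, 0.2 to 0.4 N m at 2.15; past 2.22 it clicks and runs to 2.4 itself. Let go before that it springs back to about 1.5. It drives two dogs into the socket
- tube_rack: Bystander: grey plastic tube rack, 130 x 200 mm, 73 mm high with the few tubes standing in it; origin at the centre of its underside
- tube_box: Bystander: black tube storage box full of capped tubes, 140 x 90 mm, 57 mm high; origin at the centre of its underside
- reagent_jar: Bystander: amber jar with a white cap, 60 mm across, 85 mm high; origin at the centre of its underside
Not all that is in view belongs to the job. Of the things that look like the rotor, take the one that is nearest to the robot's base at the start.

How it is judged:
By the outcome, as a careful person would: the job done as asked, in the order asked, and still so for the second after the job is handed in, with the robot touching nothing.
It also fails if it takes over 56 s, if anything falls off the work surface, if the arm or the gripper's body presses on something with over 40 N, if the wrist force passes 120 N, or if a joint passes its speed limit or range.

## Working session

There is one attempt and no reset: what is moved stays moved. The work goes in short steps, Python scripts to look and compute and a tool call to move; the robot and the scene stay as the last step left them, time stands still between calls to the robot, and variables do not carry over. Pictures are saved under pics/ and viewed, and the job is handed in when it is done.

Besides the shell and the picture viewer there is one more tool, called after ">>>" as name([rows], argument=value, ...), one row to a line, values as JSON. arm_command: Moves the arm, as the interface text tells. Its arguments: {"type":"object","properties":{"targets":{"type":"array"},"fingers":{"type":"number"},"squeeze":{"type":"number"}},"required":["targets"]}

```bash
ls; mkdir -p pics
cat > h.py <<'E'
import numpy as np, cv2
from rig import r
from scipy.spatial.transform import Rotation as R
def cam(f):
    o=np.array(f["orientation"],float)
    M=o if o.shape==(3,3) else R.from_euler('xyz',o).as_matrix()
    return M,np.array(f["xyz"],float)
def ray(f,u,v,z):
    M,c=cam(f); d=M@np.array([(u-f["cx"])/f["fx"],(v-f["cy"])/f["fy"],1]); return c+d*(z-c[2])/d[2]
def proj(f,p):
    M,c=cam(f); q=M.T@(np.array(p)-c); return np.array([f["fx"]*q[0]/q[2]+f["cx"],f["fy"]*q[1]/q[2]+f["cy"]])
E
python3 - <<'E'
from h import *
print(r.sense())
for n in ("scene","top"):
    f=r.grab_frame(n); cv2.imwrite(f"pics/{n}0.png",f["image"]); print(n,{k:v for k,v in f.items() if k!="image"})
    import pickle; pickle.dump(f,open(f"{n}0.pkl","wb"))
E
```

```text
pics
{'clock': 0.0, 'qpos': array([-1.18041620e+00,  3.53620126e-01,  1.63414327e+00, -4.06227160e-05,
        1.15521432e+00, -2.38468471e-03]), 'qvel': array([ 1.93963059e-03,  1.82200825e-03,  1.06493638e-03,  1.26567244e-04,
       -4.57822874e-06, -1.41736694e-03]), 'joint_efforts': array([-1.77830152e-03, -6.05261636e+01, -3.42063153e+01,  9.09610947e-06,
        9.50924645e-03, -4.13106000e-05]), 'eef_pos': array([ 239.02769068, -576.96187462,  230.57528272]), 'tcp_rot': array([ 3.14155881e+00,  1.38514335e-03, -1.17801512e+00]), 'contact_force': array([ 0.63769526, -0.20572546,  0.21229577]), 'wrist_torque': array([ 0.05097174, -0.01678586, -0.01301543]), 'opening': 0.9991279249744648}
scene {'fx': 440.52660302931787, 'fy': 440.52660302931787, 'cx': 314.3268503908474, 'cy': 230.06959240285423, 'xyz': array([1015.1203017 ,  771.24397666, 1295.15013401]), 'orientation': array([-2.55226167,  0.00295468,  2.59706458])}
top {'fx': 513.2207420258209, 'fy': 513.2207420258209, 'cx': 321.3091737870718, 'cy': 227.863680980487, 'xyz': array([ 541.12008932,   72.78186558, 1535.90665295]), 'orientation': array([-3.07519072e+00,  9.66807530e-04, -1.54192127e+00])}
```

View pics/scene0.png

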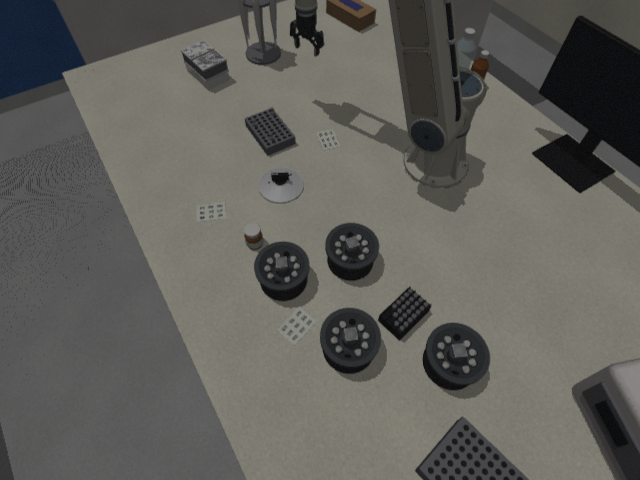

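View pics/top0.png

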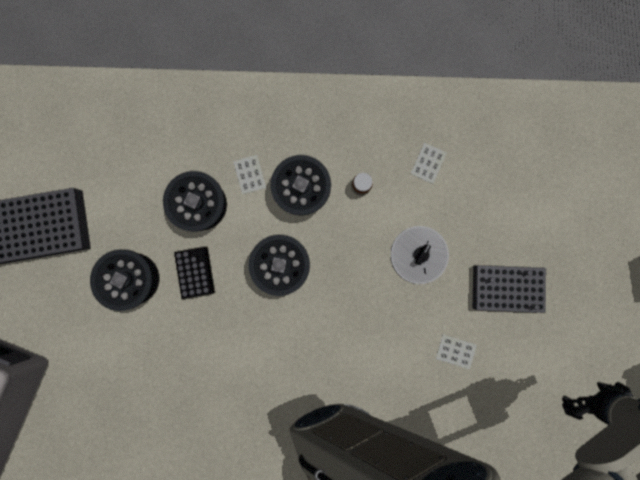

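Top view: four rotor-like things at about (279,265), (301,185), (194,201) and (122,280), with the lid at (420,255). Next I'll measure each one's distance to the base and crop.

Run:
```python
from h import *; import pickle
f=pickle.load(open("top0.pkl","rb")); s=pickle.load(open("scene0.pkl","rb"))
print("base px",proj(f,[0,0,0]))
for n,u,v,z in [("A",279,265,123),("B",301,185,123),("C",192,201,123),("D",120,280,123),("lid",420,254,20)]:
    p=ray(f,u,v,z); print(n,p.round(),np.hypot(*p[:2]).round(),"scene px",proj(s,p).round())
im=f["image"]
a=cv2.resize(im[225:305,239:319],None,fx=5,fy=5,interpolation=cv2.INTER_CUBIC)
b=cv2.resize(im[215:295,380:460],None,fx=5,fy=5,interpolation=cv2.INTER_CUBIC)
cv2.imwrite("pics/crop0.png",np.hstack([a,b]))
```

```text
base px [341.4114497  448.63090569]
A [529. 190. 123.] 563.0 scene px [352. 239.]
B [753. 137. 123.] 765.0 scene px [282. 259.]
C [699. 437. 123.] 825.0 scene px [351. 330.]
D [476. 624. 123.] 785.0 scene px [457. 346.]
lid [ 573. -216.   20.] 612.0 scene px [280. 181.]
```

View pics/crop0.png

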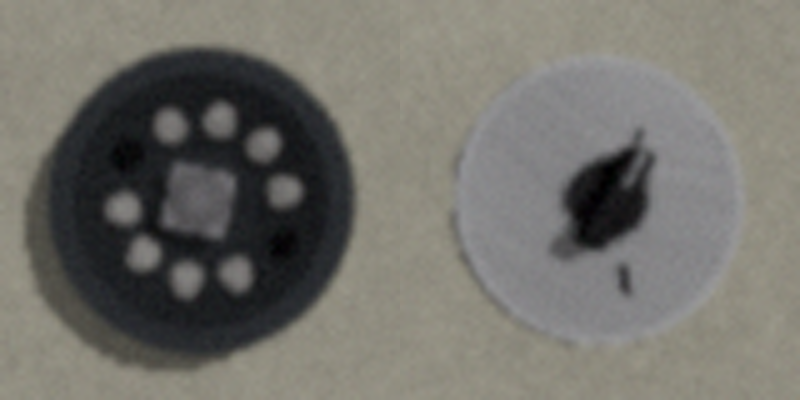

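Rotor A is 563 mm from the base and the next nearest is 765 mm, so I take A, at top pixel (279,265). The crop shows its bright square driver, and the lid has a black wing with its white line pointing up and to the right. Next I'll check the wrist camera.

```bash
cat >> h.py <<'E'
def plan(p,yaw):
    s=r.sense(); T=R.from_euler('xyz',s["tcp_rot"]); 
    d=T.inv().apply(np.array(p)-s["eef_pos"]); G=R.from_euler('xyz',[np.pi,0,yaw]); w=(T.inv()*G).as_rotvec()
    print("t",s["clock"],"pos",s["eef_pos"].round(1),"rot",s["tcp_rot"].round(4)); print("total shift m",(d/1000).round(4),"turn",w.round(4),"(shift is in CURRENT tool axes)")
E
python3 - <<'E'
from h import *; import pickle
f=r.grab_frame("wrist"); M,c=cam(f); s=r.sense(); T=R.from_euler('xyz',s["tcp_rot"])
print(f["fx"],f["cx"],f["cy"]); print("cam in tool",T.inv().apply(c-s["eef_pos"]).round(1)); print((T.inv().as_matrix()@M).round(3))
cv2.imwrite("pics/w0.png",f["image"])
t=pickle.load(open("top0.pkl","rb"))
g=cv2.cvtColor(t["image"],cv2.COLOR_BGR2GRAY)
m=(g>135).astype(np.uint8); m[:220]=0;m[290:]=0;m[:,:385]=0;m[:,455:]=0
m=cv2.morphologyEx(m,cv2.MORPH_CLOSE,np.ones((3,3)))
cs,_=cv2.findContours(m,0,2); k=max(cs,key=cv2.contourArea); e=cv2.fitEllipse(cv2.convexHull(k)); print(e)
print("lid c",ray(t,*e[0],5).round(1), "diam",e[1][0]*(1535-5)/t["fx"])
for x,y in [(575,245),(645,150)]:
    print(ray(t,380+(x-400)/5,215+y/5,64).round(1))
plan([573,-216,300],-1.178)
E
```

```text
336.00637353565725 317.6871518346156 234.71436025018252
cam in tool [   0.   -71.4 -142.3]
[[ 1.     0.001  0.   ]
 [-0.001  0.959  0.284]
 [-0.    -0.284  0.959]]Traceback (most recent call last):
  File "<stdin>", line 9, in <module>
cv2.error: OpenCV(4.12.0) /io/opencv/modules/imgproc/src/shapedescr.cpp:361: error: (-201:Incorrect size of input array) There should be at least 5 points to fit the ellipse in function 'fitEllipseNoDirect'
```

View pics/w0.png

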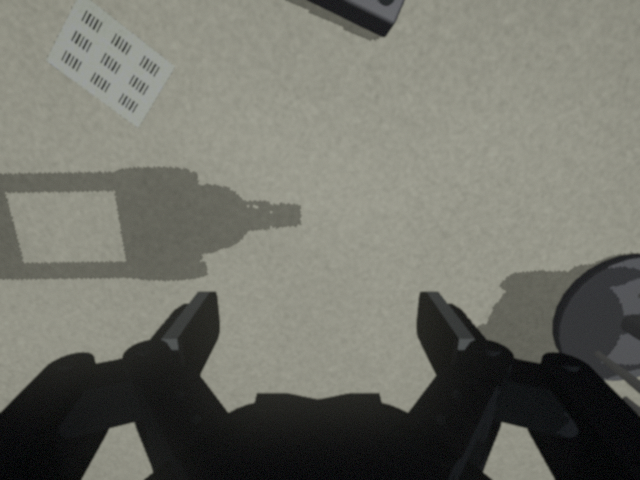

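Run:
```python
from h import *; import pickle
t=pickle.load(open("top0.pkl","rb")); im=t["image"].astype(int)
print(im[254,400],im[290,400])
d=im[...,2]-im[...,0]
g=cv2.GaussianBlur((d).astype(np.float32),(3,3),0)
m=(g<12).astype(np.uint8); m[:222]=0;m[292:]=0;m[:,:386]=0;m[:,455:]=0
m=cv2.morphologyEx(m,cv2.MORPH_OPEN,np.ones((3,3)))
cs,_=cv2.findContours(m,0,2); k=max(cs,key=cv2.contourArea); e=cv2.fitEllipse(cv2.convexHull(k)); print(e)
print("lid c",ray(t,*e[0],5).round(1), "diam",np.array(e[1])*(1535-5)/t["fx"])
for x,y in [(575,245),(645,150)]:
    print(ray(t,380+(x-400)/5,215+y/5,64).round(1))
plan([573-60,-216-25,290],-1.178)
```

```text
[135 134 133] [128 142 146]
((419.1522521972656, 254.5592803955078), (59.55994415283203, 59.95768356323242), 114.45921325683594)
lid c [ 571.6 -216.4    5. ] diam [177.55851838 178.74424851]
[ 543.1 -193.8   64. ]
[ 598.6 -233.1   64. ]
t 0.15 pos [ 239.1 -577.1  230.7] rot [-3.1416e+00  1.1000e-03 -1.1780e+00]
total shift m [-0.2057 -0.3817 -0.059 ] turn [-0.      0.0011 -0.    ] (shift is in CURRENT tool axes)
```

>>> arm_command([
  [-0.0097,-0.03,-0.004,0,0,0],
  [-0.0097,-0.03,-0.004,0,0,0],
  [-0.0097,-0.03,-0.004,0,0,0],
  [-0.0097,-0.03,-0.004,0,0,0],
  [-0.0097,-0.03,-0.004,0,0,0],
  [-0.0097,-0.03,-0.004,0,0,0],
  [-0.0097,-0.03,-0.004,0,0,0],
  [-0.0097,-0.03,-0.004,0,0,0],
  [-0.0097,-0.03,-0.004,0,0,0],
  [-0.0097,-0.03,-0.004,0,0,0],
  [-0.0097,-0.03,-0.004,0,0,0],
  [-0.0097,-0.03,-0.004,0,0,0],
  [-0.0097,-0.03,-0.004,0,0,0],
  [-0.0097,-0.03,-0.004,0,0,0],
  [-0.0097,-0.03,-0.004,0,0,0],
  [-0.0097,-0.03,-0.004,0,0,0],
])

```text
clock: 1.48
eef_pos: [624.2, -249.0, 295.2]
tcp_rot: [3.141, 0.0, -1.178]
contact_force: [0.0, -0.6, -0.8]
opening: 0.998
```

>>> arm_command([
  [0,0,0,0,0,-0.119],
  [0,0,0,0,0,-0.119],
  [0,0,0,0,0,-0.119],
  [0,0,0,0,0,-0.119],
  [0,0,0,0,0,-0.119],
  [0,0,0,0,0,-0.119],
  [0,0,0,0,0,-0.119],
  [0,0,0,0,0,-0.119],
  [0,0,0,0,0,-0.119],
  [0,0,0,0,0,-0.119],
  [0,0,0,0,0,-0.119],
  [0,0,0,0,0,-0.119],
  [0,0,0,0,0,-0.119],
  [0,0,0,0,0,-0.119],
  [0,0,0,0,0,-0.119],
  [0,0,0,0,0,-0.119],
  [0,0,0,0,0,-0.119],
  [0,0,0,0,0,-0.119],
  [0,0,0,0,0,0],
  [0,0,0,0,0,0],
])

```text
clock: 3.15
eef_pos: [623.2, -250.2, 295.0]
tcp_rot: [-3.141, 0.0, 0.96]
contact_force: [-0.4, -0.6, -0.1]
opening: 0.998
```

Run:
```python
from h import *; import pickle
f=r.grab_frame("wrist"); s=r.sense(); print(s["clock"],s["eef_pos"],s["tcp_rot"],s["qpos"].round(3))
pickle.dump(f,open("w1.pkl","wb")); cv2.imwrite("pics/w1.png",f["image"]); print(proj(f,[571,-216,0]))
```

```text
3.2 [ 623.16838958 -250.23741903  295.05287149] [-3.14119765e+00  1.12876216e-04  9.59808845e-01] [-0.384  0.377  1.455 -0.     1.31  -1.344]
[316.76459938 143.63407358]
```

View pics/w1.png

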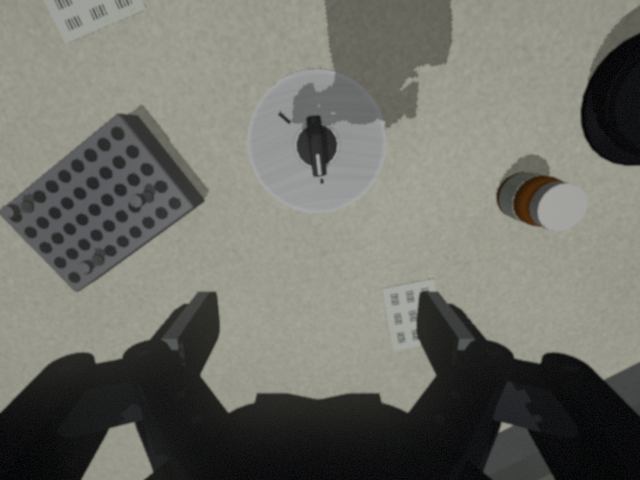

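Run:
```python
from h import *; import pickle
f=pickle.load(open("w1.pkl","rb"))
c=cv2.resize(f["image"][65:220,240:395],None,fx=3.8,fy=3.8,interpolation=cv2.INTER_CUBIC); c=cv2.convertScaleAbs(c,alpha=1.3)
cv2.imwrite("pics/w1c.png",c)
```

```text
(no output)
```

View pics/w1c.png

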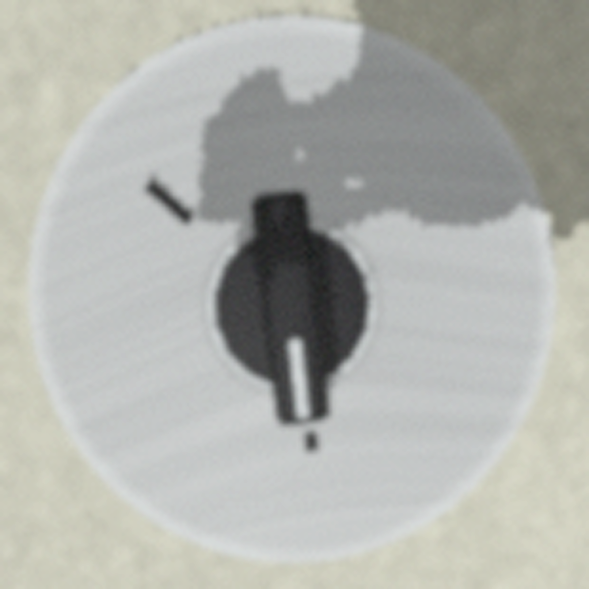

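Run:
```python
from h import *; import pickle
f=pickle.load(open("w1.pkl","rb"))
P=lambda x,y,z: ray(f,240+(x+.5)/3.8-.5,65+(y+.5)/3.8-.5,z)
# lid outline: low saturation vs bench, in crop
im=f["image"].astype(np.float32); g=cv2.GaussianBlur(im[...,2]-im[...,0],(3,3),0)
m=(g<6).astype(np.uint8); M=np.zeros_like(m); M[60:225,235:400]=m[60:225,235:400]
M=cv2.morphologyEx(M,cv2.MORPH_OPEN,np.ones((5,5))); cs,_=cv2.findContours(M,0,2); e=cv2.fitEllipse(cv2.convexHull(max(cs,key=cv2.contourArea))); print(e)
c=ray(f,*e[0],4); print("lid c ellipse",c.round(1))
L=P(31,290,4);Rr=P(553,290,4);print("LR width",np.linalg.norm(L-Rr),(L+Rr)/2)
L=P(292,15,4);Rr=P(292,562,4);print("TB",np.linalg.norm(L-Rr),(L+Rr)/2)
a=lambda v:np.degrees(np.arctan2(v[1],v[0]))
tops=[P(255,203,66),P(306,195,66),P(280,422,66),P(327,413,66)]
k=sum(tops)/4; print("wing c",k.round(1)); print("wing dir",a(tops[2]+tops[3]-tops[0]-tops[1]), "len",np.linalg.norm(tops[2]-tops[0]))
print("white",a(P(303,415,66)-P(293,340,66)))
for n,x,y in(("short",311,441),("long",151,183),("long in",190,218)):
  for z in (16,22):
    p=P(x,y,z); print(n,z,np.linalg.norm((p-c)[:2]).round(1),a(p-c).round(1),a(p-k).round(1))
```

```text
((316.44970703125, 140.46304321289062), (139.31336975097656, 144.56390380859375), 0.9256385564804077)
lid c ellipse [ 567.6 -214.1    4. ]
LR width 170.6972631647921 [ 568.08222313 -214.38523189    4.        ]
TB 172.7942689258544 [ 571.84218022 -217.01952461    4.        ]
wing c [ 572.1 -216.8   66. ]
wing dir -28.790338754249372 len 60.09657121653014
white -27.191607553504706
short 16 48.6 -27.5 -27.0
short 22 47.8 -27.5 -27.0
long 16 54.0 -160.8 -164.9
long 22 53.2 -160.9 -165.0
long in 16 38.3 -158.8 -164.5
long in 22 37.8 -158.9 -164.7
```

>>> arm_command([
  [0,0,0,0,0,-0.122],
  [0.0313,-0.0208,0,0,0,0],
  [0.0313,-0.0208,0,0,0,0],
  [0.0313,-0.0208,0,0,0,0],
  [0.0313,-0.0208,0,0,0,0],
  [0.0313,-0.0208,0,0,0,0],
  [0.0313,-0.0208,0,0,0,0],
  [0.0313,-0.0208,0,0,0,0],
  [0.0313,-0.0208,0,0,0,0],
  [0.0313,-0.0208,0,0,0,0],
  [0.0313,-0.0208,0,0,0,0],
  [0.0313,-0.0208,0,0,0,0],
  [0,0,0,0,0,0],
  [0,0,0,0,0,0],
])

```text
clock: 4.37
eef_pos: [580.9, 162.7, 295.2]
tcp_rot: [-3.142, 0.0, 1.087]
contact_force: [0.5, -0.2, -0.8]
opening: 1.001
```

Run:
```python
from h import *; import pickle
f=r.grab_frame("wrist"); s=r.sense(); print(s["clock"],s["eef_pos"],s["tcp_rot"],s["qpos"].round(3))
pickle.dump(f,open("w2.pkl","wb")); cv2.imwrite("pics/w2.png",f["image"]); p=proj(f,[529,190,115]); print(p)
u,v=p.round().astype(int); u0,v0=u-100,max(v-100,0); print(u0,v0)
c=cv2.resize(f["image"][v0:v0+200,u0:u0+200],None,fx=3,fy=3,interpolation=cv2.INTER_CUBIC); cv2.imwrite("pics/w2c.png",c)
```

```text
4.4167 [581.11674904 161.33642105 295.18486439] [3.14145499e+00 4.96563632e-04 1.08547739e+00] [ 0.269  0.266  1.61  -0.     1.266 -0.817]
[318.35693047 150.76209517]
218 51
```

View pics/w2c.png

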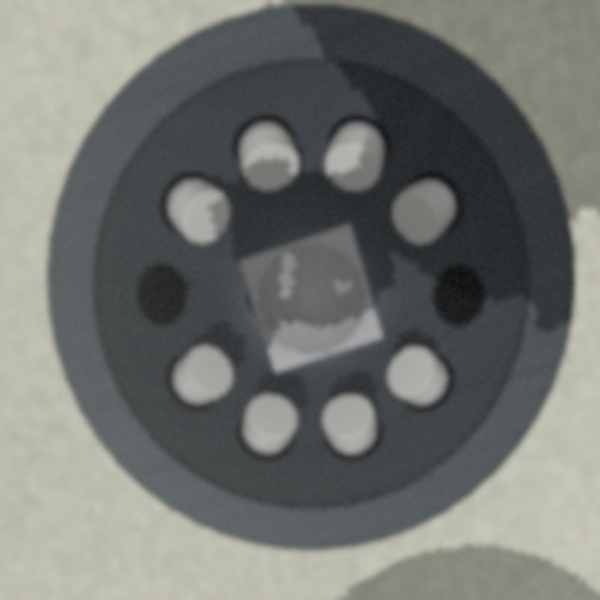

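Run:
```python
from h import *; import pickle
f=pickle.load(open("w2.pkl","rb"))
P=lambda x,y,z: ray(f,218+(x+.5)/3-.5,51+(y+.5)/3-.5,z)
q=[P(240,260,117),P(348,222,117),P(385,339,117),P(275,374,117)]
print("c",(sum(q)/4).round(1),"sides",[np.linalg.norm(q[i]-q[i-1]).round(1) for i in range(4)])
a=lambda v:np.degrees(np.arctan2(v[1],v[0]))
print("angles mod 90",[(a(q[i]-q[i-1])%90).round(1) for i in range(4)])
for A,B in(((47,275),(575,275)),((310,3),(310,549))):
  l,m=P(*A,100),P(*B,100); print(np.linalg.norm(l-m).round(1),((l+m)/2).round(1))
# subpixel rim by circle fit : dark vs bench
im=f["image"].astype(np.float32); g=cv2.GaussianBlur(im[...,2]-im[...,0],(3,3),0)
pts=[]
M_,c_=cam(f)
for t in np.arange(0,360,3):
  best=None; pr=[]
  rr=np.arange(70,105,.5)
  for x in rr:
    u,v=proj(f,[528+x*np.cos(np.radians(t)),190+x*np.sin(np.radians(t)),100])
    pr.append(cv2.getRectSubPix(g,(1,1),(float(u),float(v)))[0,0] if 0<v<479 and 0<u<639 else np.nan)
  d=np.gradient(np.array(pr)); 
  if np.isnan(d).any(): continue
  i=np.argmax(d); x=rr[i]; pts.append((528+x*np.cos(np.radians(t)),190+x*np.sin(np.radians(t)),d[i]))
pts=np.array(pts); sel=pts[:,2]>np.median(pts[:,2])*.4; p=pts[sel]
from scipy.optimize import least_squares
s=least_squares(lambda w:np.hypot(p[:,0]-w[0],p[:,1]-w[1])-w[2],[528,190,86],loss="soft_l1"); print("rim fit",s.x.round(2),len(p))
```

```text
c [530.2 192.8 117. ] sides [np.float64(36.1), np.float64(34.6), np.float64(36.7), np.float64(36.1)]
angles mod 90 [np.float64(79.1), np.float64(80.9), np.float64(81.4), np.float64(79.8)]
170.5 [523.9 196.  100. ]
171.1 [529.7 192.6 100. ]
rim fit [529.97 192.72  85.13] 120
```

Run:
```python
from h import *
plan([572,-216.7,130],1.0855)
```

```text
t 4.4167 pos [581.1 161.3 295.2] rot [3.1415e+00 5.0000e-04 1.0855e+00]
total shift m [-0.3386  0.1683  0.1654] turn [ 0.0001  0.0005 -0.    ] (shift is in CURRENT tool axes)
```

>>> arm_command([
  [-0.0282,0.014,0,0,0,0],
  [-0.0282,0.014,0,0,0,0],
  [-0.0282,0.014,0,0,0,0],
  [-0.0282,0.014,0,0,0,0],
  [-0.0282,0.014,0.0207,0,0,0],
  [-0.0282,0.014,0.0207,0,0,0],
  [-0.0282,0.014,0.0207,0,0,0],
  [-0.0282,0.014,0.0207,0,0,0],
  [-0.0282,0.014,0.0207,0,0,0],
  [-0.0282,0.014,0.0207,0,0,0],
  [-0.0282,0.014,0.0207,0,0,0],
  [-0.0282,0.014,0.0207,0,0,0],
  [0,0,0,0,0,0],
  [0,0,0,0,0,0],
  [0,0,0,0,0,0],
])

```text
clock: 5.67
eef_pos: [571.7, -217.7, 129.9]
tcp_rot: [-3.141, -0.0, 1.083]
contact_force: [0.2, -0.3, 0.5]
opening: 0.998
```

Run:
```python
from h import *; import pickle
plan([572,-216.7,40],1.0855)
f=r.grab_frame("wrist"); pickle.dump(f,open("w3.pkl","wb")); cv2.imwrite("pics/w3.png",f["image"]); print(proj(f,[572,-216.7,66]))
```

```text
t 5.6667 pos [ 571.7 -217.7  129.9] rot [-3.1413e+00 -1.0000e-04  1.0829e+00]
total shift m [ 0.001  -0.0002  0.0899] turn [-0.0003 -0.0001 -0.0026] (shift is in CURRENT tool axes)
[320.21622638 251.30594528]
```

View pics/w3.png

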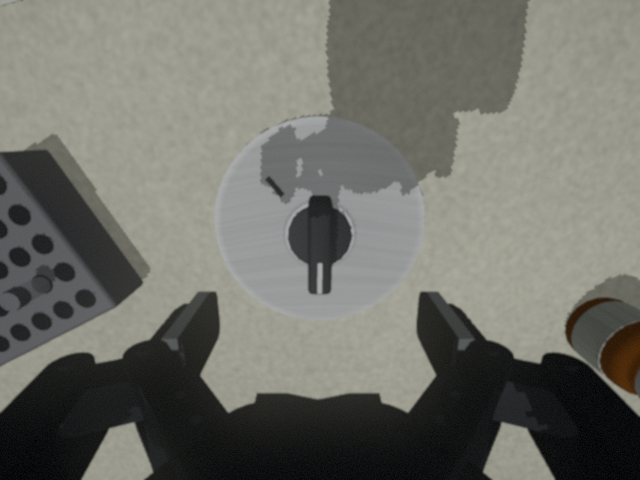

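Run:
```python
from h import *; import pickle
f=pickle.load(open("w3.pkl","rb"))
a=ray(f,319.5,197,66);b=ray(f,319,293.5,66);print((a+b)/2,np.linalg.norm(a-b))
# foot circle r24 z34 : rows ~200(hidden)..267 ; cols 285..354
l=ray(f,285.5,236,34);m=ray(f,354,236,34);print((l+m)/2,np.linalg.norm(l-m))
```

```text
[ 569.2894311  -215.98641358   66.        ] 65.79211072302537
[ 571.27620985 -216.4396285    34.        ] 50.72570902112124
```

>>> arm_command([
  [0.001,0,0.015,0,0,0],
  [0,0,0.015,0,0,0],
  [0,0,0.015,0,0,0],
  [0,0,0.015,0,0,0],
  [0,0,0.012,0,0,0],
  [0,0,0.01,0,0,0],
  [0,0,0.006,0,0,0],
  [0,0,0.003,0,0,0],
  [0,0,0,0,0,0],
  [0,0,0,0,0,0],
])

```text
clock: 6.55
eef_pos: [573.0, -215.9, 39.1]
tcp_rot: [3.141, -0.0, 1.086]
contact_force: [-0.1, 0.3, 0.2]
opening: 1.002
```

>>> arm_command([
  [0,0,0,0,0,0],
  [0,0,0,0,0,0],
  [0,0,0,0,0,0],
  [0,0,0,0,0,0],
  [0,0,0,0,0,0],
  [0,0,0,0,0,0],
  [0,0,0,0,0,0],
  [0,0,0,0,0,0],
  [0,0,0,0,0,0],
  [0,0,0,0,0,0],
], fingers=0.0, squeeze=60)

```text
clock: 7.38
eef_pos: [572.8, -216.0, 39.0]
tcp_rot: [3.141, 0.0, 1.086]
contact_force: [-1.8, -0.4, 5.8]
opening: 0.176
```

>>> arm_command([
  [0,0,-0.003,0,0,0],
  [0,0,-0.006,0,0,0],
  [0,0,-0.01,0,0,0],
  [0,0,-0.015,0,0,0],
  [0,0,-0.02,0,0,0],
  [0,0,-0.02,0,0,0],
  [0,0,-0.02,0,0,0],
  [0,0,-0.02,0,0,0],
  [0,0,-0.02,0,0,0],
  [0,0,-0.02,0,0,0],
  [0,0,-0.02,0,0,0],
  [0,0,-0.015,0,0,0],
  [0,0,-0.006,0,0,0],
  [0,0,0,0,0,0],
  [0,0,0,0,0,0],
  [0,0,0,0,0,0],
])

```text
clock: 8.72
eef_pos: [571.9, -215.5, 232.4]
tcp_rot: [-3.14, 0.0, 1.086]
contact_force: [0.2, 0.1, -5.0]
opening: 0.175
```

Run:
```python
from h import *; import pickle
plan([530,192.7,230],1.0855+.307); print(r.sense()["contact_force"],r.sense()["wrist_torque"],r.sense()["opening"])
f=r.grab_frame("wrist"); pickle.dump(f,open("w4.pkl","wb")); cv2.imwrite("pics/w4.png",f["image"])
```

```text
t 8.7167 pos [ 571.9 -215.5  232.4] rot [-3.1395e+00  2.0000e-04  1.0860e+00]
total shift m [ 0.3417 -0.2273  0.0028] turn [-2.100e-03 -1.000e-04 -3.065e-01] (shift is in CURRENT tool axes)
[ 0.17955901  0.09398753 -5.00601254] [-0.01960608  0.00416835 -0.0220199 ] 0.1747832437930431
```

View pics/w4.png

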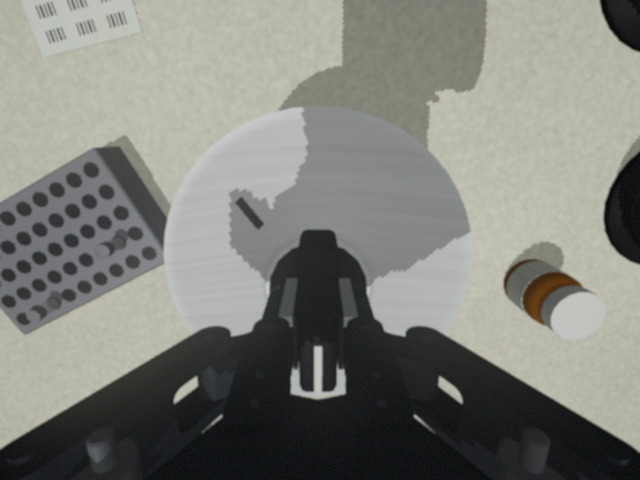

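Run:
```python
from h import *; import pickle
f=pickle.load(open("w4.pkl","rb"));a=lambda v:np.degrees(np.arctan2(v[1],v[0]))
z0=193.4
for h in(16,20,24):
  o=ray(f,238,199,z0+h);i=ray(f,261,226,z0+h+3); c=np.array([571.9,-215.5,0])
  print(h,np.linalg.norm((o-c)[:2]),np.linalg.norm((i-c)[:2]),"lid yaw",a(o-c)+137.5,a(i-c)+137.5,"line",a(o-i)+137.5)
# rim fit in image at z0+6
im=f["image"].astype(np.float32); g=cv2.GaussianBlur(im[...,2]-im[...,0],(3,3),0)
pts=[]
for t in np.arange(0,360,3):
  pr=[];rr=np.arange(70,105,.5);ok=True
  for x in rr:
    u,v=proj(f,[c[0]+x*np.cos(np.radians(t)),c[1]+x*np.sin(np.radians(t)),z0+6])
    if not(0<v<300 and 0<u<639): ok=False;break
    pr.append(cv2.getRectSubPix(g,(1,1),(float(u),float(v)))[0,0])
  if not ok: continue
  d=np.gradient(np.array(pr));i=np.argmax(d);x=rr[i];pts.append((c[0]+x*np.cos(np.radians(t)),c[1]+x*np.sin(np.radians(t)),d[i]))
p=np.array(pts);p=p[p[:,2]>np.median(p[:,2])*.5]
from scipy.optimize import least_squares
s=least_squares(lambda w:np.hypot(p[:,0]-w[0],p[:,1]-w[1])-w[2],[572,-215,86],loss="soft_l1");print(s.x,len(p))
```

```text
16 58.36601690694838 41.07327879991768 lid yaw -26.51281330867465 -25.27652217209166 line -29.444808719698443
20 58.243222464588456 41.35329067866785 lid yaw -27.691830832666938 -27.006284173724282 line -29.369508739034785
24 58.145188788366006 41.67046713853269 lid yaw -28.875326752760827 -28.711249214874726 line -29.290325438456875
[ 570.8028697  -215.90608279   85.78037076] 61
```

>>> arm_command([
  [0.0082,-0.0054,0,0,0,0],
  [0.0164,-0.0109,0,0,0,0],
  [0.0244,-0.0162,0,0,0,0],
  [0.0244,-0.0162,0,0,0,0],
  [0.0244,-0.0162,0,0,0,0],
  [0.0244,-0.0162,0,0,0,0],
  [0.0244,-0.0162,0,0,0,0],
  [0.0244,-0.0162,0,0,0,0],
  [0.0244,-0.0162,0,0,0,0],
  [0.0244,-0.0162,0,0,0,0],
  [0.0244,-0.0162,0,0,0,0],
  [0.0244,-0.0162,0,0,0,0],
  [0.0244,-0.0162,0,0,0,0],
  [0.0244,-0.0162,0,0,0,0],
  [0.0164,-0.0109,0,0,0,0],
  [0.0082,-0.0054,0,0,0,0],
])

```text
clock: 10.1
eef_pos: [530.0, 195.4, 233.0]
tcp_rot: [-3.14, 0.0, 1.088]
contact_force: [-0.2, 0.1, -4.6]
opening: 0.173
```

>>> arm_command([
  [0,0,0,0,0,-0.03],
  [0,0,0,0,0,-0.06],
  [0,0,0,0,0,-0.067],
  [0,0,0,0,0,-0.067],
  [0,0,0,0,0,-0.06],
  [0,0,0,0,0,-0.03],
  [0,0,0,0,0,0],
  [0,0,0,0,0,0],
  [0,0,0,0,0,0],
  [0,0,0,0,0,0],
])

```text
clock: 10.93
eef_pos: [531.1, 192.4, 233.5]
tcp_rot: [-3.141, 0.0, 1.399]
contact_force: [-0.0, -0.4, -4.2]
opening: 0.172
```

Run:
```python
from h import *; import pickle
plan([531,193.4,180],1.0855+.314); print(r.sense()["qpos"])
f=r.grab_frame("wrist"); pickle.dump(f,open("w5.pkl","wb")); cv2.imwrite("pics/w5.png",f["image"])
f=r.grab_frame("scene"); pickle.dump(f,open("s5.pkl","wb")); cv2.imwrite("pics/s5.png",cv2.resize(f["image"][150:330,250:490],None,fx=3,fy=3,interpolation=cv2.INTER_CUBIC))
```

```text
t 10.9333 pos [531.1 192.4 233.5] rot [-3.1414e+00  1.0000e-04  1.3991e+00]
total shift m [ 0.0009 -0.0003  0.0535] turn [-0.0002  0.0001 -0.0004] (shift is in CURRENT tool axes)
[ 3.44970936e-01  2.58002629e-01  1.76131201e+00 -3.90452321e-06
  1.12255850e+00 -1.05407861e+00]
```

View pics/w5.png

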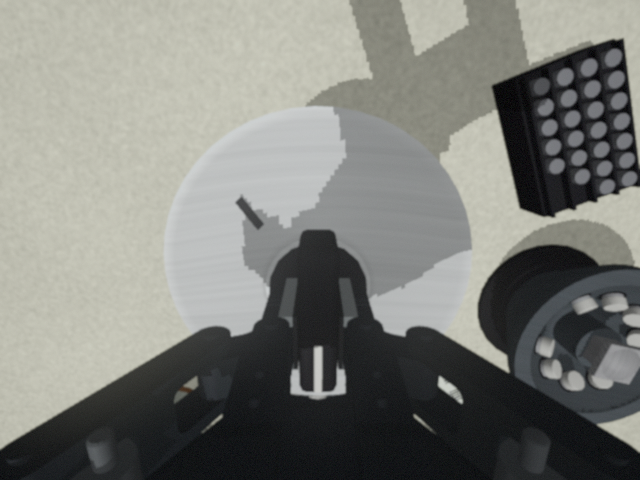

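View pics/s5.png

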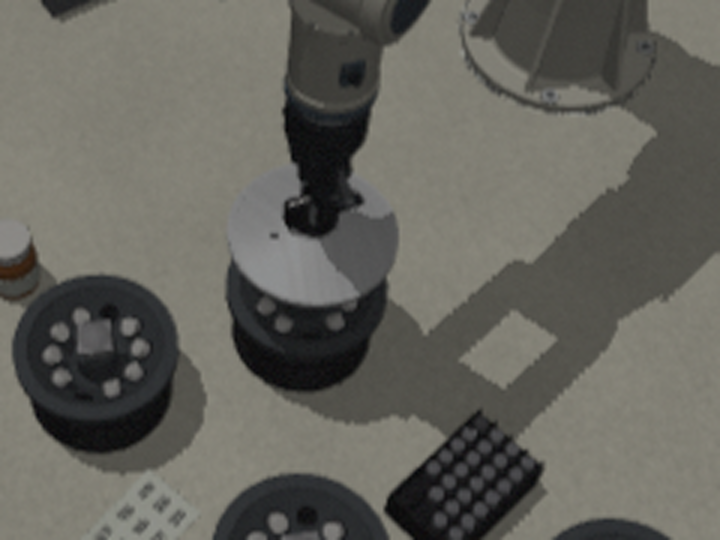

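>>> arm_command([
  [0.0006,0,0.005,0,0,0],
  [0,0,0.01,0,0,0],
  [0,0,0.012,0,0,0],
  [0,0,0.012,0,0,0],
  [0,0,0.012,0,0,0],
  [0,0,0.008,0,0,0],
  [0,0,0.005,0,0,0],
  [0,0,0.003,0,0,0],
  [0,0,0,0,0,0],
  [0,0,0,0,0,0],
])

```text
clock: 11.87
eef_pos: [531.6, 193.2, 166.8]
tcp_rot: [3.141, -0.0, 1.4]
contact_force: [1.3, 0.5, -4.2]
opening: 0.174
```

Run:
```python
from h import *
plan([531,193.4,139],1.0855+.314);print(r.sense()["contact_force"],r.sense()["wrist_torque"])
```

```text
t 11.8667 pos [531.6 193.2 166.8] rot [ 3.1413e+00 -2.0000e-04  1.4000e+00]
total shift m [ 0.0001 -0.0006  0.0278] turn [ 0.0003 -0.0002  0.0005] (shift is in CURRENT tool axes)
[ 1.25791826  0.5285843  -4.23839953] [ 0.01274896  0.01070362 -0.05901167]
```

Now I descend slowly, watching the force.

>>> arm_command([
  [0,0,0.003,0,0,0],
  [0,0,0.003,0,0,0],
  [0,0,0.003,0,0,0],
  [0,0,0.002,0,0,0],
  [0,0,0.002,0,0,0],
  [0,0,0,0,0,0],
])

```text
clock: 12.37
eef_pos: [531.1, 193.0, 153.2]
tcp_rot: [-3.141, 0.0, 1.4]
contact_force: [-0.1, 0.6, -5.2]
opening: 0.179
```

>>> arm_command([
  [0,0,0.0015,0,0,0],
  [0,0,0.0015,0,0,0],
  [0,0,0.001,0,0,0],
  [0,0,0,0,0,0],
])

```text
clock: 12.7
eef_pos: [531.2, 193.1, 149.5]
tcp_rot: [-3.141, 0.0, 1.4]
contact_force: [0.0, -0.0, -4.6]
opening: 0.176
```

The socket is already about 6 mm over the square with no contact force, so I keep going down.

>>> arm_command([
  [0,0,0.0015,0,0,0],
  [0,0,0.0015,0,0,0],
  [0,0,0.0015,0,0,0],
  [0,0,0.0015,0,0,0],
  [0,0,0.001,0,0,0],
  [0,0,0.001,0,0,0],
  [0,0,0,0,0,0],
])

```text
clock: 13.28
eef_pos: [531.2, 193.1, 141.4]
tcp_rot: [-3.141, 0.0, 1.4]
contact_force: [-0.2, -0.5, -4.4]
opening: 0.177
```

>>> arm_command([
  [0,0,0.001,0,0,0],
  [0,0,0.001,0,0,0],
  [0,0,0.0005,0,0,0],
  [0,0,0,0,0,0],
])

```text
clock: 13.62
eef_pos: [531.3, 193.1, 139.2]
tcp_rot: [-3.142, -0.0, 1.4]
contact_force: [0.2, 1.0, -4.6]
opening: 0.178
```

>>> arm_command([
  [0,0,0.001,0,0,0],
  [0,0,0.0005,0,0,0],
  [0,0,0,0,0,0],
  [0,0,0,0,0,0],
])

```text
clock: 13.95
eef_pos: [531.5, 193.2, 139.0]
tcp_rot: [3.141, -0.0, 1.4]
contact_force: [-4.8, -1.6, 9.4]
opening: 0.175
```

Home: the TCP is at 139.0, which is the grasp height plus 100 mm, and it meets contact there. Now I turn clockwise, which is + about tool z.

>>> arm_command([
  [0,0,0,0,0,0.04],
  [0,0,0,0,0,0.08],
  [0,0,0,0,0,0.1],
  [0,0,0,0,0,0.1],
  [0,0,0,0,0,0.1],
  [0,0,0,0,0,0.1],
  [0,0,0,0,0,0.1],
  [0,0,0,0,0,0.1],
  [0,0,0,0,0,0.1],
  [0,0,0,0,0,0.1],
  [0,0,0,0,0,0.1],
  [0,0,0,0,0,0.1],
  [0,0,0,0,0,0.1],
  [0,0,0,0,0,0.1],
  [0,0,0,0,0,0.08],
  [0,0,0,0,0,0],
], squeeze=80)

```text
clock: 15.28
eef_pos: [531.4, 193.1, 139.0]
tcp_rot: [-3.142, -0.0, -0.005]
contact_force: [-4.8, -1.7, 9.3]
opening: 0.174
```

Run:
```python
from h import *
s=r.sense();print(s)
```

```text
{'clock': 15.2833, 'qpos': array([ 3.45932650e-01,  3.67394311e-01,  1.84436763e+00, -1.24250186e-04,
        9.29403185e-01,  3.51133767e-01]), 'qvel': array([ 0.00063302,  0.00018373,  0.0015864 ,  0.00089428,  0.00058142,
       -0.12087441]), 'joint_efforts': array([  0.28677721, -51.51839733, -28.94198477,   0.0818346 ,
        -1.77090928,   1.39591165]), 'eef_pos': array([531.41682998, 193.09462943, 139.02343887]), 'tcp_rot': array([-3.14153911e+00, -4.35693152e-04, -5.12680917e-03]), 'contact_force': array([-4.80670588, -1.74069787,  9.33626906]), 'wrist_torque': array([-0.37064115,  0.78673651,  0.00986931]), 'opening': 0.17395175069422306}
```

>>> arm_command([
  [0,0,0,0,0,0.06],
  [0,0,0,0,0,0.08],
  [0,0,0,0,0,0.08],
  [0,0,0,0,0,0.08],
  [0,0,0,0,0,0.08],
  [0,0,0,0,0,0.08],
  [0,0,0,0,0,0.08],
  [0,0,0,0,0,0.06],
  [0,0,0,0,0,0.04],
  [0,0,0,0,0,0],
])

```text
clock: 16.12
eef_pos: [532.0, 193.4, 139.2]
tcp_rot: [-3.14, -0.001, -0.642]
contact_force: [-3.4, -1.8, 8.3]
opening: 0.17
```

Run:
```python
from h import *
s=r.sense();print(s["tcp_rot"],s["wrist_torque"],s["contact_force"],s["qpos"][5])
```

```text
[-3.14018475e+00 -1.27484027e-03 -6.41597141e-01] [-0.21291164  0.34630745  0.41987586] [-3.42330321 -1.79599889  8.33715201] 0.9879681126329299
```

>>> arm_command([
  [0,0,0,0,0,0.06],
  [0,0,0,0,0,0.06],
  [0,0,0,0,0,0.06],
  [0,0,0,0,0,0.06],
  [0,0,0,0,0,0.06],
  [0,0,0,0,0,0.04],
  [0,0,0,0,0,0.04],
  [0,0,0,0,0,0],
  [0,0,0,0,0,0],
])

```text
clock: 16.87
eef_pos: [531.8, 193.6, 139.1]
tcp_rot: [-3.14, 0.0, -1.021]
contact_force: [-4.9, 1.1, 8.7]
opening: 0.17
```

Run:
```python
from h import *
s=r.sense();print(s["tcp_rot"],s["wrist_torque"],s["contact_force"],s["qpos"][5])
```

```text
[-3.13996749e+00  1.57641011e-04 -1.02067667e+00] [-0.03435148  0.60658007 -0.13726514] [-4.92168809  1.12777356  8.6599475 ] 1.366469813919428
```

>>> arm_command([
  [0,0,0,0,0,0.03],
  [0,0,0,0,0,0.03],
  [0,0,0,0,0,0],
  [0,0,0,0,0,0],
])

```text
clock: 17.2
eef_pos: [531.6, 193.3, 139.0]
tcp_rot: [-3.141, -0.0, -1.079]
contact_force: [-3.9, -0.2, 8.9]
opening: 0.169
```

Run:
```python
from h import *; import pickle
s=r.sense();print(s["tcp_rot"],s["wrist_torque"],s["contact_force"],s["qpos"][5])
f=r.grab_frame("wrist"); cv2.imwrite("pics/w6.png",f["image"])
```

```text
[-3.14080159e+00 -3.07193205e-04 -1.07893485e+00] [-0.17675046  0.73250148  0.63062448] [-3.85085791 -0.23837846  8.8664657 ] 1.4253463481518442
```

View pics/w6.png

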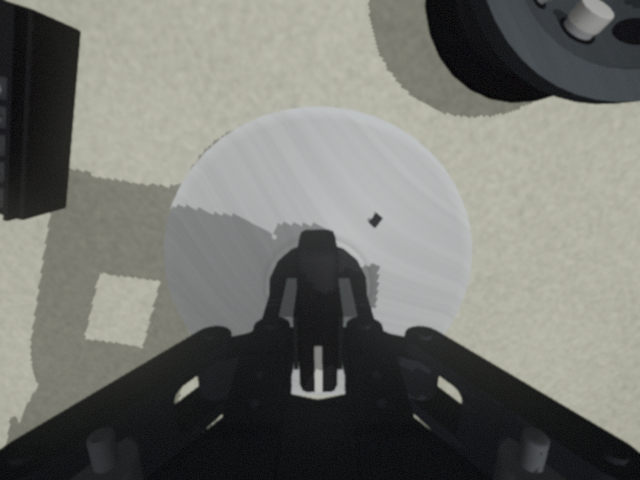

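The torque rose to +0.42 N m, flipped to −0.14 at the click, and is now +0.63 against the locked stop. I release and rise.

>>> arm_command([
  [0,0,0,0,0,-0.02],
  [0,0,0,0,0,0],
  [0,0,0,0,0,0],
  [0,0,0,0,0,0],
  [0,0,0,0,0,0],
  [0,0,0,0,0,0],
  [0,0,0,0,0,0],
  [0,0,0,0,0,0],
  [0,0,0,0,0,0],
  [0,0,0,0,0,0],
], fingers=0.0854)

```text
clock: 18.08
eef_pos: [531.3, 193.1, 137.7]
tcp_rot: [3.142, 0.0, -1.06]
contact_force: [-0.8, 0.4, -0.3]
opening: 0.999
```

>>> arm_command([
  [0,0,-0.005,0,0,0],
  [0,0,-0.01,0,0,0],
  [0,0,-0.015,0,0,0],
  [0,0,-0.02,0,0,0],
  [0,0,-0.02,0,0,0],
  [0,0,-0.02,0,0,0],
  [0,0,-0.02,0,0,0],
  [0,0.01,-0.02,0,0,0],
  [0,0.02,-0.02,0,0,0],
  [0,0.03,-0.01,0,0,0],
  [0,0,0,0,0,0],
  [0,0,0,0,0,0],
])

```text
clock: 19.08
eef_pos: [478.7, 163.5, 299.5]
tcp_rot: [-3.139, -0.001, -1.06]
contact_force: [0.6, 0.8, -0.1]
opening: 1.005
```

Run:
```python
from h import *; import pickle
s=r.sense();print(s["clock"],s["eef_pos"],s["contact_force"],s["opening"])
f=r.grab_frame("wrist"); pickle.dump(f,open("w7.pkl","wb")); cv2.imwrite("pics/w7.png",f["image"])
f=r.grab_frame("scene"); cv2.imwrite("pics/s7.png",cv2.resize(f["image"][150:350,180:445],None,fx=3,fy=3,interpolation=cv2.INTER_CUBIC))
```

```text
19.0833 [478.74624857 163.52195531 299.50867593] [ 0.5904406   0.80185456 -0.08945298] 1.0049726533642058
```

View pics/w7.png

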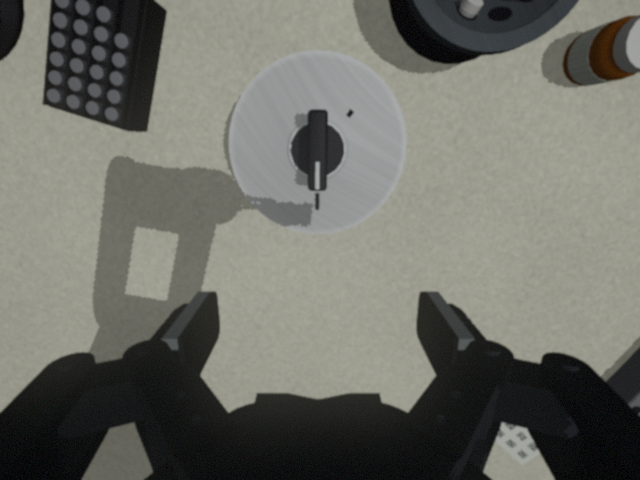

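View pics/s7.png

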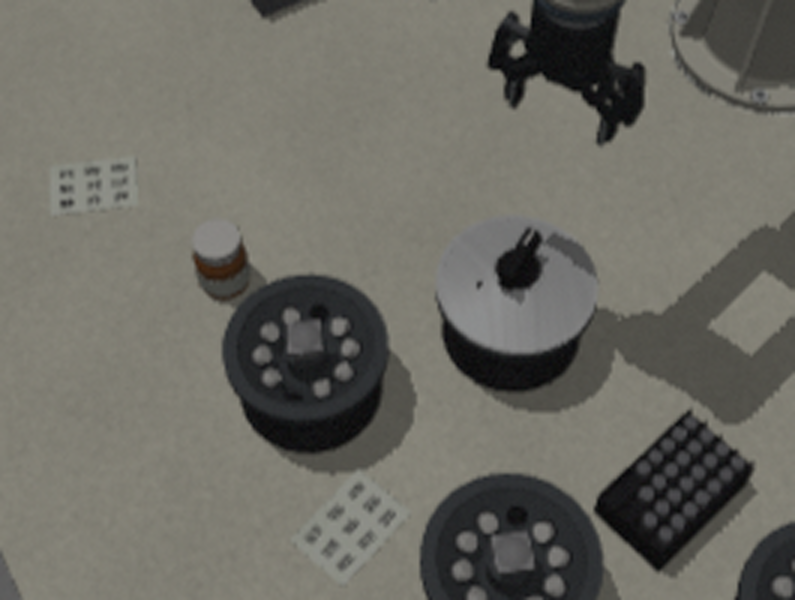

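The lid sits flat and concentric on the rotor. The white line (317,175) lines up with the long mark (317,201), and the short mark is at (349,113). The gripper is clear and the bystanders look undisturbed, so I hand in.

Run:
```python
from h import *
print(r.sign_off())
```

```text
the job is handed in; nothing more can be done
None
```

The lid is on the rotor nearest the base and locked. I handed the job in at about 19 s of the 56 s allowed.

- **Placing:** I took the lid by its knob, turned it about 18° to match the driver, and lowered it slowly. It met the rim with the tool exactly 100 mm above its grasp height, and the final press was only about 14 N.
- **Locking:** I turned the knob about 2.48 rad clockwise. The torque rose to 0.42 N m, reversed to −0.14 N m at the click, then rose to 0.63 N m against the locked stop. I then opened the fingers and rose clear.
- **Last checks:** After release the white line still points at the long mark. The lid lies flat and centred, contact force is near zero, and the jar and box look undisturbed. The rack was out of the final crop and nothing went near it after the lid was lifted.
- **Disagreements:** The lid-centre estimates differed by 1–4 mm and its yaw estimates by about 2°. The lid still went over the driver without resistance.

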